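# Make up two cutting-wheel posts in a glass-cutting shop

## Robot

A 6-joint arm with a two-finger parallel gripper is mounted at the origin on the work surface. World frame = base frame: x ahead of the robot, y to its left, z up, the work surface at z = 0. Lengths are in m, angles in rad, forces in N, time in s.
With the tool pointing down it reaches from about 0.35 to 0.975 m from the base axis. Payload 4.9 kg.
Tool frame: the origin (TCP) lies between the finger pads; the fingertips stand 22 mm ahead of it and the grasp point (between the pads) lies 3 mm ahead of it; z points along the fingers, y is the line along which they close (so a half turn about z gives the same grasp; the last joint's range is limited). The gripper opens to 85 mm and grips with 20 to 120 N. Pads are 22 mm wide; open, the fingers measure 114 mm over their backs; the gripper's body (76 mm by 85 mm) begins 54 mm behind the grasp point. The pads swing forward as they close: fully open they stand 13 mm farther back than shut.
Start: joints at [-1.395, 0.053, 1.613, -0, 1.476, -0.119], TCP at [0.182, -0.598, 0.253] pointing down, gripper open.
Joint ranges: [-3.01, 3.01], [-1.01, 2.22], [0.06, 2.58], [-1.02, 4.17], [0.09, 2.62], [-3.14, 3.14]. Speed limits (rad/s): [2.57, 2.57, 3.14, 3.14, 3.14, 3.14].

## Interface

Orientations are given as a unit quaternion [w, x, y, z].
In Python, from plant import state, grab_frame, get_calibration, job_done, recognise, regions_of gives the robot as it stands.
- The arm moves only by the tool apply_moves, never from a script. Its argument "targets" is a list of rows, each an object with "translation": the shift along the tool's x, y, z normalised to -1 to 1, where 1 is 100 mm, a list of three; "twist": the turn about the tool's z normalised to -1 to 1, where 1 is 0.1 rad; "hand": the opening, from 0 (shut) to 1 (fully open). A call has 1 to 8 rows; each row shifts and turns the commanded pose from where the row before left it, along the tool's axes as they then stand; what a row does not reach is not made up. A row lasts 1/10 s, in which the tool goes at most 50 mm and 8.59 degrees, less where a joint would pass 70% of its speed; a pose out of reach is approached as far as the arm can. A call with a number of a shift or a turn outside -1 to 1 is refused whole. A call with a gripper value outside its range is refused whole. The fingers move at their own pace and stop on an object; the grip force is fixed at half the most. Time passes only in rows, so rows that do not move let the fingers close. It gives the time, the measured TCP pose, the force, the opening and the grip force at its end, in the units of the state.
- state(): the state, without advancing time (a new reading comes with each control period).
- grab_frame(name): name is "side" or "top"; returns the picture (420x560x3 uint8, red, green, blue); there is no depth.
- get_calibration(name): a dict with "camera_matrix" (3x3 intrinsics, pixels), "pose" (4x4, takes a point from camera to world coordinates). Camera axes: x right, y up, looking along -z (the intrinsics and any distortion apply to the point x, -y, -z); pixel columns grow to the right and rows downward; lengths in m; the calibration is good to about 2 mm. A picture is of the moment at which its call begins. get_calibration takes no time and is no camera call.
- job_done(): hands the job in; it is judged then, once.
Trained networks look in the newest picture that a camera, given by its name, has taken for a name from the list of things; names that differ only in an ending like _2 or _b are one class to them, and where a whole thing is asked for, a point or a joint stands for the part that bears it (a point fixed in the world has none). Each returns a list of dicts, best first, with "score" (0 to 1); they miss things now and then, are a little off and sometimes report something else, mostly with a low value. They report only what shows in the picture. A call takes as long as a camera call.
- recognise(camera, query): "point" ([x, y, z] in m, in world coordinates, good to about 4 mm: the middle of the surface that is visible of it).
- regions_of(camera, query): "pixels" (420x560 bool, what is visible of it).
The state is a dict: "time": time; "joint_pos": joint angles; "joint_vel": joint speeds; "joint_efforts": joint torques, N m; "tool_pos": TCP position; "tool_rot": TCP orientation; "contact_force": force on the tool from outside, world axes, zero at the start; "ft_torque": the same for the moment, N m; "gripper_width": opening from 0.0 (shut) to 1.0 (fully open); "grasp_force": force on a finger pad.
Only numpy, scipy, OpenCV 4.12 (cv2) and the standard library are available. Lean on these libraries where they do the work, as an engineer would, in place of code of your own. Each camera call takes 0.05 s, during which the arm holds its last target. There are 200 camera calls.

## Task

Make up the two wheel posts for the glass cutter: on the round-footed post put the large sharp-edged wheel and on top of it the tall narrow collar; on the square-footed post put the small flat-edged wheel and on top of it the low wide collar. Every piece must be threaded on its post right way up (hub upward) and sit fully down on what is beneath it; the stone wheels chip, so set them down and do not drop them, and leave the tumbler, saucer and brush where they are.

Things in the scene. Friction and masses are not known exactly. Their poses are not given: they have to be found in the camera images.
- mitre_wheel: Large grey stone cutting wheel lying flat, hub up: disc 100 mm across, 14 mm thick, its rim a sharp V edge (86 mm across at top and bottom faces). Grip its central brass hub, 40 mm across, flush below and reaching 34 mm above the underside (20 mm clear of the stone). 18 mm bore right through along z. About 0.4 kg. Origin at the centre of its underside, z up out of the hub.
- flat_wheel: Small grey stone cutting wheel lying flat, hub up: disc 76 mm across, 14 mm thick, plain square rim. Grip its central brass hub, 40 mm across, flush below and reaching 34 mm above the underside (20 mm clear of the stone). 18 mm bore right through along z. About 0.3 kg. Origin at the centre of its underside, z up out of the hub.
- tall_collar: Tall narrow plain steel collar standing upright: 32 mm in diameter, 34 mm high. 18 mm bore right through along z. About 0.14 kg. Starts with z up and must keep it so. Origin at the centre of its underside, z up.
- low_collar: Low wide plain steel collar lying flat: 50 mm in diameter, 16 mm high. 18 mm bore right through along z. About 0.15 kg. Starts with z up and must keep it so. Origin at the centre of its underside, z up.
- round_post: Wheel post with a ROUND dark steel foot 88 mm in diameter and 12 mm thick. From the foot's centre rises a round steel stem 12 mm in diameter, straight to 58 mm above the bench and then tapering to a 5 mm tip at 68 mm. Bolted down. Origin at the centre of the foot's underside, on the bench; z up along the stem.
- square_post: Wheel post with a SQUARE dark steel foot, 78 mm a side and 12 mm thick. From the foot's centre rises a round steel stem 12 mm in diameter, straight to 58 mm above the bench and then tapering to a 5 mm tip at 68 mm. Bolted down. Origin at the centre of the foot's underside, on the bench; z up along the stem.
- tumbler: Bystander: amber glass tumbler standing upright, 76 mm across the mouth, 88 mm high. Origin at the centre of its underside. Not to be disturbed.
- saucer: Bystander: white saucer 100 mm across, 20 mm high. Origin at the centre of its underside. Not to be disturbed.
- brush: Bystander: hand brush lying flat along its own x axis. Not to be disturbed.

How it is judged:
By the outcome, as a careful person would: the job done as asked, in the order asked, and still so for the second after the job is handed in, with the robot touching nothing.
It also fails if it takes over 115 s, if anything falls off the work surface, if the arm or the gripper's body presses on something with over 40 N, if the wrist force passes 120 N, or if a joint passes its speed limit or range.

## Working session

There is one attempt and no reset: what is moved stays moved. The work goes in short steps, Python scripts to look and compute and a tool call to move; the robot and the scene stay as the last step left them, time stands still between calls to the robot, and variables do not carry over. Pictures are saved under pics/ and viewed, at most 14 in all, crops included, and the job is handed in when it is done.

Besides the shell and the picture viewer there is one more tool, called after "Request:" as name(argument=value, ...) on one line, values as JSON. apply_moves: Moves the arm, as the interface text tells. Its arguments: {"type":"object","properties":{"targets":{"type":"array"}},"required":["targets"]}

```bash
ls; mkdir -p pics
python3 - <<'E'
from plant import *
import cv2,numpy as np
s=state();print({k:np.round(v,3).tolist() for k,v in s.items()})
for n in("top","side"):
    im=grab_frame(n);cv2.imwrite(f"pics/{n}0.png",im[:,:,::-1])
    c=get_calibration(n);print(n,np.round(c["camera_matrix"],1).tolist(),np.round(c["pose"],3).tolist(),c.keys())
    for q in["mitre_wheel","flat_wheel","tall_collar","low_collar","round_post","square_post","tumbler","saucer","brush"]:
        print(q,[(np.round(r["point"],3).tolist(),round(r["score"],2)) for r in recognise(n,q)[:3]])
E
```

```text
pics
{'time': 0.0, 'joint_pos': [-1.395, 0.053, 1.614, 0.0, 1.476, -0.119], 'joint_vel': [0.0, -0.001, 0.001, -0.001, 0.001, -0.002], 'joint_efforts': [0.0, -39.368, -37.018, -0.0, 0.007, 0.0], 'tool_pos': [0.181, -0.597, 0.252], 'tool_rot': [-0.001, 0.989, 0.147, -0.0], 'contact_force': [0.51, -0.286, 0.425], 'ft_torque': [-0.039, 0.006, 0.011], 'grasp_force': 0.0, 'gripper_width': 1.001}
top [[413.3, 0.0, 277.8], [0.0, 413.3, 209.4], [0.0, 0.0, 1.0]] [[0.03, 0.993, -0.113, 0.477], [-1.0, 0.031, 0.007, -0.002], [0.011, 0.113, 0.994, 0.981], [0.0, 0.0, 0.0, 1.0]] dict_keys(['camera_matrix', 'pose'])
mitre_wheel [([0.497, 0.22, 0.013], 0.89)]
flat_wheel [([0.638, -0.194, 0.015], 0.57)]
tall_collar [([0.514, 0.024, 0.036], 0.49)]
low_collar [([0.636, 0.2, 0.016], 0.85)]
round_post [([0.645, 0.013, 0.012], 0.71)]
square_post [([0.491, -0.224, 0.011], 0.58)]
tumbler [([0.481, 0.394, 0.053], 0.85)]
saucer [([0.678, 0.378, 0.01], 0.87)]
brush [([0.565, -0.368, 0.02], 0.76)]
side [[536.3, 0.0, 288.2], [0.0, 536.3, 213.4], [0.0, 0.0, 1.0]] [[-0.995, 0.067, -0.069, 0.475], [-0.094, -0.5, 0.861, 1.155], [0.023, 0.863, 0.504, 0.732], [0.0, 0.0, 0.0, 1.0]] dict_keys(['camera_matrix', 'pose'])
mitre_wheel [([0.498, 0.231, 0.012], 0.77), ([0.573, -0.37, 0.013], 0.61)]
flat_wheel [([0.633, -0.182, 0.016], 0.63)]
tall_collar [([0.51, 0.035, 0.026], 0.49), ([0.479, 0.398, 0.057], 0.37)]
low_collar [([0.636, 0.212, 0.014], 0.75)]
round_post [([0.643, 0.012, 0.01], 0.73)]
square_post []
tumbler [([0.477, 0.4, 0.06], 0.58)]
saucer [([0.68, 0.356, 0.008], 0.85), ([0.492, -0.222, 0.009], 0.47), ([0.633, -0.181, 0.013], 0.21)]
brush [([0.572, -0.37, 0.016], 0.57), ([0.635, -0.181, 0.015], 0.5)]
```

View pics/top0.png

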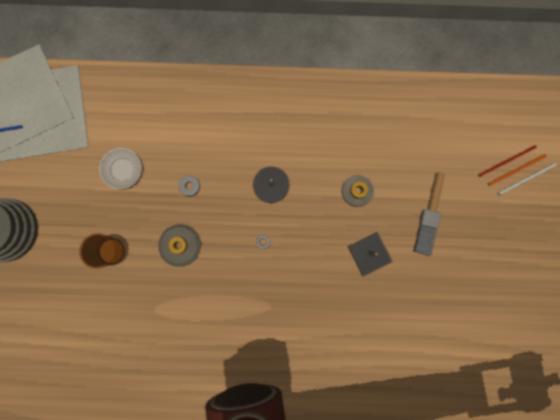

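View pics/side0.png

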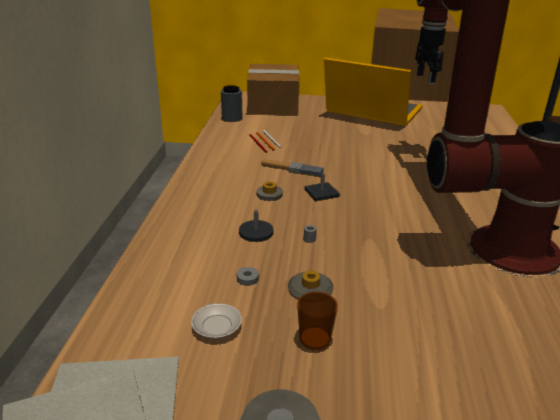

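Top view: mitre wheel at (179,245), low collar (189,186), round post (271,185), tall collar (263,241), flat wheel (357,190), square post (370,254). The tumbler, saucer and brush sit outside these. The side view shows the same layout. Next I fit the silhouettes precisely.

```bash
cat > h.py <<'E'
from plant import *
import cv2,numpy as np
from scipy.optimize import minimize
t=np.linspace(0,2*np.pi,73)[:-1]
circ=lambda r,z:np.c_[r*np.cos(t),r*np.sin(t),0*t+z]
def sq(z,a):
    p=np.array([[1,1],[1,-1],[-1,-1],[-1,1]])*.039;c,s=np.cos(a),np.sin(a)
    return np.c_[p@np.array([[c,s],[-s,c]]),[z]*4]
cyl=lambda r,z0,z1:np.r_[circ(r,z0),circ(r,z1)]
stem=[cyl(.006,.012,.058),np.r_[circ(.006,.058),circ(.0025,.068)]]
hub=[cyl(.02,0,.034)]
M={"mitre_wheel":lambda a:[np.r_[circ(.043,0),circ(.05,.007),circ(.043,.014)]]+hub,
"flat_wheel":lambda a:[cyl(.038,0,.014)]+hub,"tall_collar":lambda a:[cyl(.016,0,.034)],"low_collar":lambda a:[cyl(.025,0,.016)],
"round_post":lambda a:[cyl(.044,0,.012)]+stem,"square_post":lambda a:[np.r_[sq(0,a),sq(.012,a)]]+stem}
def proj(n,P):
    c=get_calibration(n);T=np.linalg.inv(c["pose"]);q=P@T[:3,:3].T+T[:3,3]
    q=q*[1,-1,-1];u=q@c["camera_matrix"].T;return u[:,:2]/u[:,2:]
S=8
def fit(n,name,mask,x0,z=0):
    ys,xs=np.nonzero(mask);o=np.array([xs.min()-8,ys.min()-8]);w,h=xs.max()+9-o[0],ys.max()+9-o[1]
    m=mask[o[1]:o[1]+h,o[0]:o[0]+w].astype(float)
    def ren(p):
        im=np.zeros((h*S,w*S),np.uint8)
        for P in M[name](p[2]/.01*.1 if len(p)>2 else 0):
            uv=(proj(n,P+[p[0],p[1],z])-o+.5)*S-.5
            cv2.fillConvexPoly(im,cv2.convexHull(np.round(uv*16).astype(np.int32)),1,shift=4)
        return im.reshape(h,S,w,S).mean((1,3))
    f=lambda p:np.abs(ren(p)-m).sum()/m.sum()
    best=None
    for a in ([None] if name!="square_post" else [0,.03,.06,.09,.12]):
        p=np.r_[x0[:2],[] if a is None else [a]]
        sim=np.vstack([p]+[p+.006*e for e in np.eye(len(p))])
        r=minimize(f,p,method="Nelder-Mead",options=dict(initial_simplex=sim,xatol=1e-4,fatol=1e-4))
        if best is None or r.fun<best.fun:best=r
    return best.x,best.fun
E
python3 - <<'E'
from h import *
G={"mitre_wheel":(.497,.22),"flat_wheel":(.635,-.19),"tall_collar":(.512,.03),"low_collar":(.636,.205),"round_post":(.643,.013),"square_post":(.491,-.224)}
for n in("top","side"):
    grab_frame(n)
    for q in G:
        for r in regions_of(n,q)[:2]:
            m=r["pixels"]
            x,e=fit(n,q,m,G[q]);print(n,q,round(r["score"],2),m.sum(),np.round(x*1e3,1).tolist(),round(e,3))
print(state()["time"])
E
```

```text
top mitre_wheel 0.6 1456 [496.4, 219.7] 0.036
top flat_wheel 0.9 793 [638.7, -197.1] 0.066
top tall_collar 0.43 124 [510.9, 24.0] 0.35
top low_collar 0.74 1364 [636.0, 205.0] 1.0
top low_collar 0.65 356 [638.1, 204.2] 0.12
top round_post 0.84 1047 [647.3, 9.9] 0.052
top round_post 0.33 805 [643.0, 13.0] 1.0
top square_post 0.77 1130 [490.1, -228.3, 48.9] 0.045
side mitre_wheel 0.62 863 [497.6, 218.7] 0.254
side mitre_wheel 0.56 1392 [497.0, 220.0] 1.0
side flat_wheel 0.66 382 [640.3, -196.1] 0.1
side tall_collar 0.68 196 [510.5, 27.0] 0.138
side tall_collar 0.2 485 [512.0, 30.0] 1.0
side low_collar 0.76 365 [638.0, 204.3] 0.055
side round_post 0.59 673 [648.1, 9.4] 0.051
side square_post 0.74 483 [490.5, -226.2, 47.5] 0.084
1.7
```

Request:
apply_moves(targets=[{"translation":[0,0,0],"twist":1,"hand":1},{"translation":[0,0,0],"twist":1,"hand":1},{"translation":[0,0,0],"twist":0.95,"hand":1},{"translation":[0.2,-0.2,0],"twist":0,"hand":1},{"translation":[0.2,-0.4,0],"twist":0,"hand":1},{"translation":[0.2,-0.4,0],"twist":0,"hand":1},{"translation":[0.2,-0.4,0],"twist":0,"hand":1},{"translation":[0.2,-0.4,0],"twist":0,"hand":1}])

```text
time: 2.5
tool_pos: [0.2821, -0.4165, 0.2533]
tool_rot: [0.0, 1.0, -0.0, 0.0]
contact_force: [-0.1, -0.8, 0.2]
gripper_width: 1.002
grasp_force: 0.0
```

Request:
apply_moves(targets=[{"translation":[0.2,-0.4,0],"twist":0,"hand":1},{"translation":[0.2,-0.4,0],"twist":0,"hand":1},{"translation":[0.2,-0.4,0],"twist":0,"hand":1},{"translation":[0.2,-0.4,0],"twist":0,"hand":1},{"translation":[0.15,-0.4,0],"twist":0,"hand":1},{"translation":[0.15,-0.4,0],"twist":0,"hand":1},{"translation":[0.15,-0.4,0.1],"twist":0,"hand":1},{"translation":[0.15,-0.4,0.1],"twist":0,"hand":1}])

```text
time: 3.3
tool_pos: [0.4223, -0.0965, 0.2339]
tool_rot: [0.0, 1.0, -0.0, 0.001]
contact_force: [1.0, -0.9, -0.2]
gripper_width: 1.002
grasp_force: 0.0
```

Request:
apply_moves(targets=[{"translation":[0.15,-0.4,0.1],"twist":0,"hand":1},{"translation":[0.15,-0.4,0.1],"twist":0,"hand":1},{"translation":[0.15,-0.4,0.15],"twist":0,"hand":1},{"translation":[0.15,-0.4,0.2],"twist":0,"hand":1},{"translation":[0.15,-0.4,0.2],"twist":0,"hand":1},{"translation":[0,-0.4,0.2],"twist":0,"hand":1},{"translation":[0,-0.4,0.2],"twist":0,"hand":1},{"translation":[0,-0.35,0],"twist":0,"hand":1}])

```text
time: 4.1
tool_pos: [0.4944, 0.2183, 0.1148]
tool_rot: [0.001, 1.0, 0.0, -0.003]
contact_force: [0.2, -0.4, -0.9]
gripper_width: 0.998
grasp_force: 0.0
```

Request:
apply_moves(targets=[{"translation":[0,-0.015,0.2],"twist":0,"hand":1},{"translation":[0,0,0.3],"twist":0,"hand":1},{"translation":[0,0,0.19],"twist":0,"hand":1},{"translation":[0,0,0.1],"twist":0,"hand":1},{"translation":[0,0,0],"twist":0,"hand":1},{"translation":[0,0,0],"twist":0,"hand":0.6},{"translation":[0,0,0],"twist":0,"hand":0.5},{"translation":[0,0,0],"twist":0,"hand":0.4}])

```text
time: 4.9
tool_pos: [0.4978, 0.2186, 0.0407]
tool_rot: [-0.0, 1.0, -0.0, 0.001]
contact_force: [0.0, 0.6, -0.2]
gripper_width: 0.513
grasp_force: 0.0
```

Request:
apply_moves(targets=[{"translation":[0,0,0],"twist":0,"hand":0.1},{"translation":[0,0,0],"twist":0,"hand":0},{"translation":[0,0,0],"twist":0,"hand":0},{"translation":[0,0,0],"twist":0,"hand":0}])

```text
time: 5.3
tool_pos: [0.498, 0.2188, 0.0409]
tool_rot: [-0.0, 1.0, -0.0, 0.001]
contact_force: [-0.1, -0.0, 4.7]
gripper_width: 0.439
grasp_force: 61.4
```

Request:
apply_moves(targets=[{"translation":[0,0,-0.1],"twist":0,"hand":0},{"translation":[0,0,-0.3],"twist":0,"hand":0},{"translation":[0,0,-0.4],"twist":0,"hand":0},{"translation":[0,0,-0.2],"twist":0,"hand":0},{"translation":[0.1,0.15,0],"twist":0,"hand":0},{"translation":[0.2,0.3,0],"twist":0,"hand":0},{"translation":[0.25,0.35,0],"twist":0,"hand":0},{"translation":[0.25,0.35,0],"twist":0,"hand":0}])

```text
time: 6.1
tool_pos: [0.5762, 0.1024, 0.1386]
tool_rot: [0.0, 1.0, 0.0, -0.001]
contact_force: [0.3, 0.9, -3.5]
gripper_width: 0.439
grasp_force: 61.2
```

Request:
apply_moves(targets=[{"translation":[0.25,0.35,0],"twist":0,"hand":0},{"translation":[0.25,0.3,0],"twist":0,"hand":0},{"translation":[0.15,0.2,0],"twist":0,"hand":0},{"translation":[0.05,0.09,0],"twist":0,"hand":0},{"translation":[0,0,0],"twist":0,"hand":0},{"translation":[0,0,0],"twist":0,"hand":0}])

```text
time: 6.7
tool_pos: [0.6456, 0.0102, 0.1385]
tool_rot: [-0.0, 1.0, 0.0, -0.001]
contact_force: [0.1, 0.3, -3.5]
gripper_width: 0.435
grasp_force: 61.3
```

```bash
python3 - <<'E'
from h import *
s=state();print(s["time"],np.round(s["tool_pos"],4),s["grasp_force"])
for n in("top","side"):
    im=grab_frame(n);u=proj(n,np.array([[.648,.0096,.08]]))[0].astype(int)
    c=im[max(0,u[1]-60):u[1]+60,u[0]-80:u[0]+80,::-1];cv2.imwrite(f"pics/{n}1.png",cv2.resize(c,None,fx=4,fy=4,interpolation=2))
    print(u)
    for q in("mitre_wheel",):
        for r in regions_of(n,q)[:2]:
            x,e=fit(n,q,r["pixels"],(.648,.0096),s["tool_pos"][2]-.041);print(n,q,r["score"],r["pixels"].sum(),np.round(x*1e3,1),round(e,3))
E
python3 -c "
import cv2,numpy as np
a=[cv2.imread('pics/%s1.png'%n) for n in('top','side')]
h=min(x.shape[0] for x in a);b=np.hstack([x[:h] for x in a]);cv2.imwrite('pics/c1.png',cv2.resize(b,(800,int(800*b.shape[0]/b.shape[1]))))"
```

```text
6.7 [0.6456 0.0102 0.1385] 61.259185848757625
[270 178]
top mitre_wheel 0.59 595 [650.   13.6] 1.039
[255 204]
side mitre_wheel 0.86 600 [645.3  12.2] 0.251
side mitre_wheel 0.46 166 [716.6  17.5] 1.0
```

View pics/c1.png

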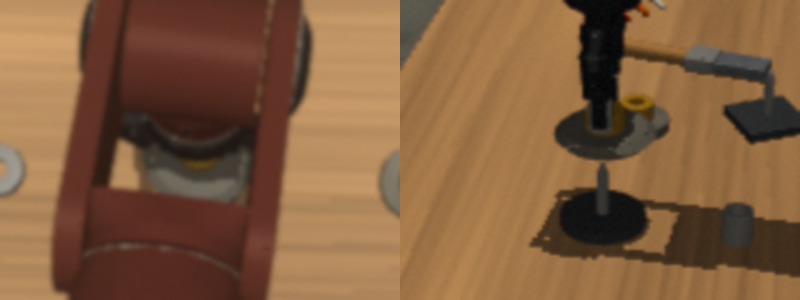

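The wheel hangs level above the post, and the side crop shows the stem at about (602,185) just below the disc. It needs +2.5 mm in x before lowering.

Request:
apply_moves(targets=[{"translation":[0.025,0.005,0.05],"twist":0,"hand":0},{"translation":[0,0,0.15],"twist":0,"hand":0},{"translation":[0,0,0.1],"twist":0,"hand":0},{"translation":[0,0,0.1],"twist":0,"hand":0},{"translation":[0,0,0.1],"twist":0,"hand":0},{"translation":[0,0,0],"twist":0,"hand":0}])

```text
time: 7.5
tool_pos: [0.6476, 0.009, 0.0864]
tool_rot: [-0.0, 1.0, -0.0, -0.002]
contact_force: [0.5, 0.5, -3.2]
gripper_width: 0.439
grasp_force: 61.2
```

Request:
apply_moves(targets=[{"translation":[0,0,0.1],"twist":0,"hand":0},{"translation":[0,0,0.1],"twist":0,"hand":0},{"translation":[0,0,0.08],"twist":0,"hand":0},{"translation":[0,0,0.03],"twist":0,"hand":0},{"translation":[0,0,0.01],"twist":0,"hand":0},{"translation":[0,0,0.01],"twist":0,"hand":0},{"translation":[0,0,0],"twist":0,"hand":0}])

```text
time: 8.2
tool_pos: [0.6495, 0.0089, 0.0567]
tool_rot: [0.0, 1.0, -0.0, 0.0]
contact_force: [-0.6, 0.4, -2.7]
gripper_width: 0.442
grasp_force: 61.3
```

Request:
apply_moves(targets=[{"translation":[0,0,0.01],"twist":0,"hand":0},{"translation":[0,0,0.01],"twist":0,"hand":0},{"translation":[0,0,0],"twist":0,"hand":0}])

```text
time: 8.5
tool_pos: [0.6492, 0.0089, 0.0543]
tool_rot: [-0.0, 1.0, -0.0, -0.0]
contact_force: [-0.4, -0.1, -3.3]
gripper_width: 0.437
grasp_force: 61.3
```

Request:
apply_moves(targets=[{"translation":[0,0,0.01],"twist":0,"hand":0},{"translation":[0,0,0],"twist":0,"hand":0}])

```text
time: 8.7
tool_pos: [0.6491, 0.0089, 0.0532]
tool_rot: [-0.0, 1.0, -0.0, -0.0]
contact_force: [0.4, 0.1, -2.7]
gripper_width: 0.436
grasp_force: 61.3
```

Request:
apply_moves(targets=[{"translation":[0,0,0.01],"twist":0,"hand":0},{"translation":[0,0,0],"twist":0,"hand":0}])

```text
time: 8.9
tool_pos: [0.6493, 0.0089, 0.053]
tool_rot: [0.0, 1.0, -0.0, -0.0]
contact_force: [-2.4, 0.2, 2.3]
gripper_width: 0.434
grasp_force: 61.8
```

Request:
apply_moves(targets=[{"translation":[0,0,0.01],"twist":0,"hand":0},{"translation":[0,0,0],"twist":0,"hand":0}])

```text
time: 9.1
tool_pos: [0.6493, 0.0089, 0.053]
tool_rot: [0.0, 1.0, -0.0, -0.0]
contact_force: [-6.5, -0.3, 7.0]
gripper_width: 0.436
grasp_force: 62.5
```

Request:
apply_moves(targets=[{"translation":[0,0,-0.01],"twist":0,"hand":0},{"translation":[0,0,0],"twist":0,"hand":0.55},{"translation":[0,0,0],"twist":0,"hand":0.8},{"translation":[0,0,0],"twist":0,"hand":0.9},{"translation":[0,0,-0.1],"twist":0,"hand":0.9},{"translation":[0,0,-0.3],"twist":0,"hand":0.9},{"translation":[-0.1,0,-0.4],"twist":0,"hand":0.9},{"translation":[-0.3,0,-0.2],"twist":0,"hand":0.9}])

```text
time: 9.9
tool_pos: [0.6124, 0.0085, 0.1578]
tool_rot: [0.0, 1.0, -0.0, 0.004]
contact_force: [0.4, -0.1, 1.5]
gripper_width: 0.9
grasp_force: 0.0
```

Request:
apply_moves(targets=[{"translation":[-0.3,-0.05,0],"twist":0,"hand":0.9},{"translation":[-0.35,-0.07,0.1],"twist":0,"hand":0.9},{"translation":[-0.2,-0.05,0.3],"twist":0,"hand":0.8},{"translation":[-0.13,0,0.3],"twist":0,"hand":0.7},{"translation":[0,0,0.2],"twist":0,"hand":0.7},{"translation":[0,0,0],"twist":0,"hand":0.7},{"translation":[0,0,0],"twist":0,"hand":0.7}])

```text
time: 10.6
tool_pos: [0.5119, 0.0258, 0.0633]
tool_rot: [0.0, 1.0, -0.0, 0.001]
contact_force: [1.2, 0.3, 0.2]
gripper_width: 0.701
grasp_force: 0.0
```

Request:
apply_moves(targets=[{"translation":[-0.01,0,0.15],"twist":0,"hand":0.7},{"translation":[0,0,0.1],"twist":0,"hand":0.7},{"translation":[0,0,0.08],"twist":0,"hand":0.6},{"translation":[0,0,0],"twist":0,"hand":0.45},{"translation":[0,0,0],"twist":0,"hand":0.2},{"translation":[0,0,0],"twist":0,"hand":0},{"translation":[0,0,0],"twist":0,"hand":0},{"translation":[0,0,0],"twist":0,"hand":0}])

```text
time: 11.4
tool_pos: [0.5103, 0.0259, 0.0295]
tool_rot: [-0.0, 1.0, -0.0, 0.0]
contact_force: [0.9, 0.3, -2.0]
gripper_width: 0.359
grasp_force: 59.4
```

Request:
apply_moves(targets=[{"translation":[0,0,-0.1],"twist":0,"hand":0},{"translation":[0,0,-0.4],"twist":0,"hand":0},{"translation":[0,0,-0.5],"twist":0,"hand":0},{"translation":[0.3,0.05,0],"twist":0,"hand":0},{"translation":[0.4,0.05,0],"twist":0,"hand":0},{"translation":[0.4,0.07,0],"twist":0,"hand":0},{"translation":[0.27,0,0],"twist":0,"hand":0},{"translation":[0,0,0],"twist":0,"hand":0}])

```text
time: 12.2
tool_pos: [0.6502, 0.0084, 0.1305]
tool_rot: [0.0, 1.0, -0.0, 0.001]
contact_force: [-0.1, -0.0, -1.8]
gripper_width: 0.363
grasp_force: 59.8
```

Request:
apply_moves(targets=[{"translation":[0,0,0],"twist":0,"hand":0},{"translation":[0,0,0],"twist":0,"hand":0}])

```text
time: 12.4
tool_pos: [0.6463, 0.0091, 0.1293]
tool_rot: [-0.0, 1.0, -0.0, -0.0]
contact_force: [-0.1, -0.3, -1.8]
gripper_width: 0.356
grasp_force: 59.8
```

Run:
```python
from h import *
s=state();print(s["time"],np.round(s["tool_pos"],4),s["grasp_force"])
n="side";im=grab_frame(n);u=proj(n,np.array([[.648,.0096,.06]]))[0].astype(int)
cv2.imwrite("pics/side2.png",cv2.resize(im[u[1]-50:u[1]+50,u[0]-60:u[0]+60,::-1],None,fx=5,fy=5,interpolation=2))
for q in ("tall_collar","mitre_wheel"):
    for r in regions_of(n,q)[:1]:
        z=s["tool_pos"][2]-.0295 if q[0]=="t" else .012
        x,e=fit(n,q,r["pixels"],(.648,.0096),z);print(q,r["score"],np.round(x*1e3,1),round(e,3))
```

```text
12.4 [0.6463 0.0091 0.1293] 59.82280058786273
tall_collar 0.45 [648.8   4.4] 4.834
mitre_wheel 0.83 [648.7  10.5] 0.106
```

View pics/side2.png

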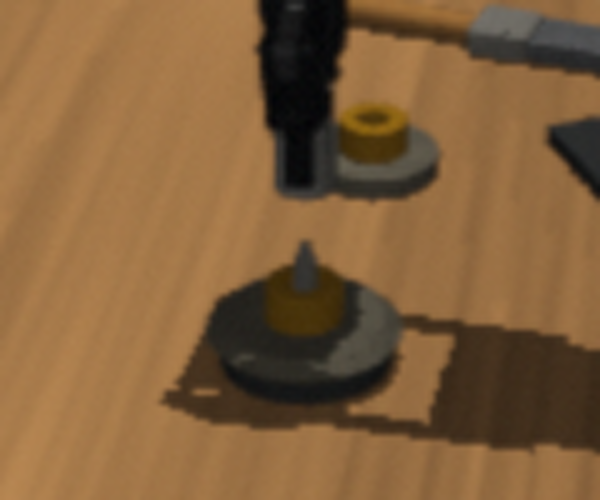

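The wheel is seated on the round foot. The collar, around column 304, hangs in line with the stem tip at (305,245).

Request:
apply_moves(targets=[{"translation":[0.012,0,0.1],"twist":0,"hand":0},{"translation":[0,0,0.15],"twist":0,"hand":0},{"translation":[0,0,0.1],"twist":0,"hand":0},{"translation":[0,0,0.1],"twist":0,"hand":0},{"translation":[0,0,0.03],"twist":0,"hand":0},{"translation":[0,0,0],"twist":0,"hand":0},{"translation":[0,0,0],"twist":0,"hand":0}])

```text
time: 13.25
tool_pos: [0.6488, 0.0089, 0.0816]
tool_rot: [0.0, 1.0, -0.0, 0.0]
contact_force: [0.8, -0.3, -0.4]
gripper_width: 0.359
grasp_force: 59.8
```

Request:
apply_moves(targets=[{"translation":[0,0,0.02],"twist":0,"hand":0},{"translation":[0,0,0.02],"twist":0,"hand":0},{"translation":[0,0,0],"twist":0,"hand":0}])

```text
time: 13.55
tool_pos: [0.6484, 0.0089, 0.0772]
tool_rot: [-0.0, 1.0, -0.0, -0.0]
contact_force: [0.4, -0.0, -1.4]
gripper_width: 0.359
grasp_force: 59.8
```

Request:
apply_moves(targets=[{"translation":[0,0,0.01],"twist":0,"hand":0},{"translation":[0,0,0],"twist":0,"hand":0}])

```text
time: 13.75
tool_pos: [0.6483, 0.0089, 0.0762]
tool_rot: [-0.0, 1.0, -0.0, -0.0]
contact_force: [0.1, -0.1, -1.4]
gripper_width: 0.359
grasp_force: 59.8
```

Request:
apply_moves(targets=[{"translation":[0,0,0.01],"twist":0,"hand":0},{"translation":[0,0,0],"twist":0,"hand":0}])

```text
time: 13.95
tool_pos: [0.6483, 0.0089, 0.0752]
tool_rot: [-0.0, 1.0, -0.0, -0.0]
contact_force: [0.6, 0.6, -1.0]
gripper_width: 0.361
grasp_force: 59.8
```

Request:
apply_moves(targets=[{"translation":[0,0,0.01],"twist":0,"hand":0},{"translation":[0,0,0],"twist":0,"hand":0}])

```text
time: 14.15
tool_pos: [0.6486, 0.0089, 0.0747]
tool_rot: [0.0, 1.0, -0.0, 0.0]
contact_force: [-0.4, 0.5, 1.6]
gripper_width: 0.361
grasp_force: 60.0
```

Request:
apply_moves(targets=[{"translation":[0,0,0],"twist":0,"hand":0.45},{"translation":[0,0,0],"twist":0,"hand":0.8},{"translation":[0,0,0],"twist":0,"hand":0.9},{"translation":[0,0,0],"twist":0,"hand":0.9},{"translation":[0,0,-0.1],"twist":0,"hand":0.9},{"translation":[0,0,-0.35],"twist":0,"hand":0.9},{"translation":[0,0,-0.45],"twist":0,"hand":0.9},{"translation":[0,0.2,-0.15],"twist":0,"hand":0.9}])

```text
time: 14.95
tool_pos: [0.6511, -0.0099, 0.1862]
tool_rot: [0.0, 1.0, 0.001, 0.005]
contact_force: [0.6, 0.1, 1.1]
gripper_width: 0.897
grasp_force: 0.0
```

Request:
apply_moves(targets=[{"translation":[-0.09,0.35,0],"twist":0,"hand":0.9},{"translation":[0,0.4,0],"twist":0,"hand":0.9},{"translation":[0,0.4,0.1],"twist":0,"hand":0.9},{"translation":[0,0.35,0.2],"twist":0,"hand":0.9},{"translation":[0,0.25,0.3],"twist":0,"hand":0.9},{"translation":[0,0.1,0.3],"twist":0,"hand":0.9},{"translation":[0,0,0.1],"twist":0,"hand":0.9},{"translation":[0,0,0],"twist":0,"hand":0.9}])

```text
time: 15.75
tool_pos: [0.6382, -0.1954, 0.0776]
tool_rot: [-0.001, 1.0, -0.0, -0.002]
contact_force: [0.0, 0.3, -0.6]
gripper_width: 0.902
grasp_force: 0.0
```

Run:
```python
from h import *
s=state();print(s["time"],np.round(s["tool_pos"],4))
n="side";im=grab_frame(n);u=proj(n,np.array([[.648,.0096,.06]]))[0].astype(int)
cv2.imwrite("pics/side3.png",cv2.resize(im[u[1]-50:u[1]+50,u[0]-60:u[0]+60,::-1],None,fx=5,fy=5,interpolation=2))
for r in regions_of(n,"tall_collar")[:1]:
    for z in(.042,.046,.050):
        x,e=fit(n,"tall_collar",r["pixels"],(.648,.0096),z);print(z,r["score"],np.round(x*1e3,1),round(e,3))
```

```text
15.75 [ 0.6382 -0.1954  0.0776]
0.042 0.55 [651.3   4.9] 0.177
0.046 0.55 [650.4   9.7] 0.185
0.05 0.55 [649.5  16.2] 0.194
```

View pics/side3.png

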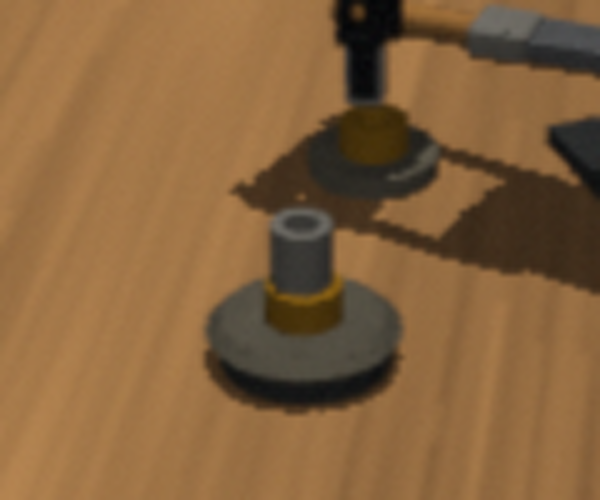

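The collar sits squarely on the hub at (303,250), so the round post is done. The gripper is now over the flat wheel hub.

Request:
apply_moves(targets=[{"translation":[0.01,0.01,0.15],"twist":0,"hand":0.9},{"translation":[0,0,0.12],"twist":0,"hand":0.8},{"translation":[0,0,0.09],"twist":0,"hand":0.7},{"translation":[0,0,0],"twist":0,"hand":0.7},{"translation":[0,0,0],"twist":0,"hand":0.7},{"translation":[0,0,0],"twist":0,"hand":0.6}])

```text
time: 16.45
tool_pos: [0.6407, -0.1973, 0.0438]
tool_rot: [0.0, 1.0, -0.0, 0.0]
contact_force: [-0.3, 0.2, 0.1]
gripper_width: 0.6
grasp_force: 0.0
```

Request:
apply_moves(targets=[{"translation":[-0.01,0,0.03],"twist":0,"hand":0.6},{"translation":[0,0,0],"twist":0,"hand":0.5},{"translation":[0,0,0],"twist":0,"hand":0.3},{"translation":[0,0,0],"twist":0,"hand":0},{"translation":[0,0,0],"twist":0,"hand":0},{"translation":[0,0,0],"twist":0,"hand":0}])

```text
time: 17.05
tool_pos: [0.6397, -0.1976, 0.041]
tool_rot: [0.0, 1.0, -0.0, 0.0]
contact_force: [-1.4, -1.4, 4.2]
gripper_width: 0.441
grasp_force: 60.7
```

Request:
apply_moves(targets=[{"translation":[0,0,-0.1],"twist":0,"hand":0},{"translation":[0,0,-0.4],"twist":0,"hand":0},{"translation":[0,0,-0.5],"twist":0,"hand":0},{"translation":[-0.3,0.05,0],"twist":0,"hand":0},{"translation":[-0.4,0.1,0],"twist":0,"hand":0},{"translation":[-0.4,0.1,0],"twist":0,"hand":0},{"translation":[-0.3,0.05,0],"twist":0,"hand":0},{"translation":[-0.09,0,0],"twist":0,"hand":0}])

```text
time: 17.85
tool_pos: [0.4871, -0.2263, 0.1386]
tool_rot: [-0.001, 1.0, -0.001, -0.002]
contact_force: [0.2, 0.3, -3.2]
gripper_width: 0.435
grasp_force: 61.3
```

Request:
apply_moves(targets=[{"translation":[0,0,0],"twist":0,"hand":0},{"translation":[0,0,0],"twist":0,"hand":0},{"translation":[0,0,0],"twist":0,"hand":0}])

```text
time: 18.15
tool_pos: [0.4914, -0.2269, 0.1405]
tool_rot: [-0.0, 1.0, 0.0, 0.0]
contact_force: [-0.2, 0.5, -3.6]
gripper_width: 0.436
grasp_force: 61.3
```

Run:
```python
from h import *
s=state();print(s["time"],np.round(s["tool_pos"],4),s["grasp_force"])
n="side";im=grab_frame(n);u=proj(n,np.array([[.4905,-.227,.06]]))[0].astype(int)
cv2.imwrite("pics/side4.png",cv2.resize(im[u[1]-50:u[1]+50,u[0]-60:u[0]+60,::-1],None,fx=5,fy=5,interpolation=2))
for r in regions_of(n,"flat_wheel")[:1]:
    x,e=fit(n,"flat_wheel",r["pixels"],(.49,-.227),s["tool_pos"][2]-.041);print(r["score"],np.round(x*1e3,1),round(e,3))
```

```text
18.15 [ 0.4914 -0.2269  0.1405] 61.31734360009432
0.71 [ 492.3 -223.1] 0.675
```

View pics/side4.png

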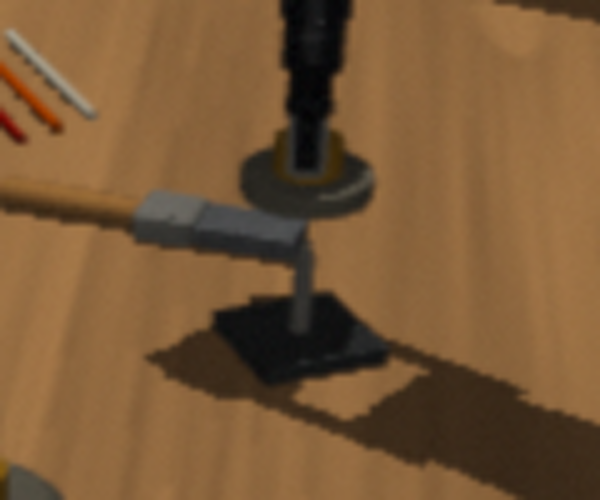

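The wheel, around column 307, hangs above the square-foot stem (tip about (306,235)). The brush is well behind it.

Request:
apply_moves(targets=[{"translation":[-0.005,0.007,0.1],"twist":0,"hand":0},{"translation":[0,0,0.15],"twist":0,"hand":0},{"translation":[0,0,0.1],"twist":0,"hand":0},{"translation":[0,0,0.1],"twist":0,"hand":0},{"translation":[0,0,0.05],"twist":0,"hand":0},{"translation":[0,0,0],"twist":0,"hand":0},{"translation":[0,0,0],"twist":0,"hand":0}])

```text
time: 18.95
tool_pos: [0.49, -0.2279, 0.0905]
tool_rot: [0.0, 1.0, -0.0, 0.0]
contact_force: [-0.0, 0.0, -3.2]
gripper_width: 0.437
grasp_force: 61.3
```

Request:
apply_moves(targets=[{"translation":[0,0,0.1],"twist":0,"hand":0},{"translation":[0,0,0.1],"twist":0,"hand":0},{"translation":[0,0,0.08],"twist":0,"hand":0},{"translation":[0,0,0.04],"twist":0,"hand":0},{"translation":[0,0,0],"twist":0,"hand":0},{"translation":[0,0,0],"twist":0,"hand":0}])

```text
time: 19.55
tool_pos: [0.4899, -0.2278, 0.0583]
tool_rot: [-0.0, 1.0, -0.0, -0.0]
contact_force: [-0.5, 0.5, -2.9]
gripper_width: 0.434
grasp_force: 61.3
```

Seating is expected at about 0.053.

Request:
apply_moves(targets=[{"translation":[0,0,0.02],"twist":0,"hand":0},{"translation":[0,0,0.015],"twist":0,"hand":0},{"translation":[0,0,0],"twist":0,"hand":0}])

```text
time: 19.85
tool_pos: [0.4898, -0.2277, 0.0548]
tool_rot: [-0.0, 1.0, -0.0, -0.0]
contact_force: [1.0, 0.7, -3.1]
gripper_width: 0.435
grasp_force: 61.3
```

Request:
apply_moves(targets=[{"translation":[0,0,0.01],"twist":0,"hand":0},{"translation":[0,0,0],"twist":0,"hand":0}])

```text
time: 20.05
tool_pos: [0.4898, -0.2278, 0.0538]
tool_rot: [-0.0, 1.0, -0.0, -0.0]
contact_force: [-0.4, 0.2, -3.0]
gripper_width: 0.437
grasp_force: 61.3
```

Request:
apply_moves(targets=[{"translation":[0,0,0.01],"twist":0,"hand":0},{"translation":[0,0,0],"twist":0,"hand":0}])

```text
time: 20.25
tool_pos: [0.49, -0.2279, 0.0532]
tool_rot: [0.0, 1.0, -0.0, 0.0]
contact_force: [-1.2, 0.4, -0.8]
gripper_width: 0.437
grasp_force: 61.5
```

Request:
apply_moves(targets=[{"translation":[0,0,0.005],"twist":0,"hand":0},{"translation":[0,0,0],"twist":0,"hand":0}])

```text
time: 20.45
tool_pos: [0.49, -0.2278, 0.0531]
tool_rot: [-0.0, 1.0, -0.0, -0.0]
contact_force: [-2.6, 2.1, 3.8]
gripper_width: 0.437
grasp_force: 62.0
```

Request:
apply_moves(targets=[{"translation":[0,0,0],"twist":0,"hand":0.55},{"translation":[0,0,0],"twist":0,"hand":0.8},{"translation":[0,0,0],"twist":0,"hand":0.9},{"translation":[0,0,0],"twist":0,"hand":0.9},{"translation":[0,0,-0.1],"twist":0,"hand":0.9},{"translation":[0,0,-0.4],"twist":0,"hand":0.9},{"translation":[0,0,-0.5],"twist":0,"hand":0.9},{"translation":[0,-0.2,-0.3],"twist":0,"hand":0.9}])

```text
time: 21.25
tool_pos: [0.4913, -0.2098, 0.1875]
tool_rot: [0.002, 1.0, -0.001, 0.003]
contact_force: [1.2, -0.1, 1.1]
gripper_width: 0.9
grasp_force: 0.0
```

Request:
apply_moves(targets=[{"translation":[0.15,-0.4,0],"twist":0,"hand":0.9},{"translation":[0.15,-0.4,0],"twist":0,"hand":0.9},{"translation":[0.15,-0.4,0],"twist":0,"hand":0.9},{"translation":[0.15,-0.4,0],"twist":0,"hand":0.9},{"translation":[0.15,-0.4,0],"twist":0,"hand":0.9},{"translation":[0.15,-0.4,0],"twist":0,"hand":0.9},{"translation":[0.15,-0.4,0],"twist":0,"hand":0.9},{"translation":[0.15,-0.4,0],"twist":0,"hand":0.9}])

```text
time: 22.05
tool_pos: [0.6105, 0.114, 0.1833]
tool_rot: [0.0, 1.0, -0.0, 0.001]
contact_force: [0.5, -0.6, 0.9]
gripper_width: 0.897
grasp_force: 0.0
```

Request:
apply_moves(targets=[{"translation":[0.15,-0.4,0.1],"twist":0,"hand":0.9},{"translation":[0.13,-0.35,0.2],"twist":0,"hand":0.9},{"translation":[0,-0.17,0.4],"twist":0,"hand":0.9},{"translation":[0,0,0.4],"twist":0,"hand":0.9},{"translation":[0,0,0.1],"twist":0,"hand":0.9},{"translation":[0,0,0],"twist":0,"hand":0.9},{"translation":[0,0,0],"twist":0,"hand":0.9}])

```text
time: 22.75
tool_pos: [0.6394, 0.204, 0.0647]
tool_rot: [-0.0, 1.0, -0.0, 0.002]
contact_force: [0.9, -0.3, 0.7]
gripper_width: 0.898
grasp_force: 0.0
```

Run:
```python
from h import *
s=state();print(s["time"],np.round(s["tool_pos"],4),s["grasp_force"])
for n in("top","side"):
    im=grab_frame(n)
    if n=="side":cv2.imwrite("pics/side5.png",im[100:300,180:400,::-1].repeat(3,0).repeat(3,1))
    for q,x0,z in(("flat_wheel",(.49,-.227),.012),("low_collar",(.638,.204),0)):
        for r in regions_of(n,q)[:1]:
            x,e=fit(n,q,r["pixels"],x0,z);print(n,q,r["score"],np.round(x*1e3,1),round(e,3))
```

```text
22.75 [0.6394 0.204  0.0647] 0.0
top flat_wheel 0.73 [ 489.6 -227.2] 0.074
top low_collar 0.59 [646.3 252.8] 1.0
side flat_wheel 0.69 [ 490.4 -227.2] 0.155
side low_collar 0.54 [638.5 203.4] 0.249
```

View pics/side5.png

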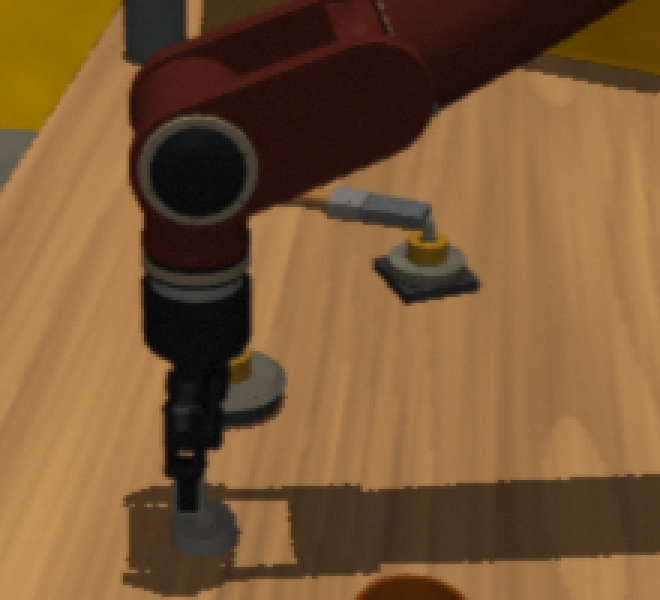

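The flat wheel is seated on the square foot at about (427,265), and the gripper is over the low collar at (203,530).

Request:
apply_moves(targets=[{"translation":[-0.01,0,0.15],"twist":0,"hand":0.85},{"translation":[0,0,0.12],"twist":0,"hand":0.75},{"translation":[0,0,0.07],"twist":0,"hand":0.7},{"translation":[0,0,0],"twist":0,"hand":0.7},{"translation":[0,0,0],"twist":0,"hand":0.7}])

```text
time: 23.55
tool_pos: [0.6366, 0.2041, 0.0275]
tool_rot: [0.0, 1.0, -0.0, -0.001]
contact_force: [0.2, -0.1, 0.1]
gripper_width: 0.701
grasp_force: 0.0
```

Request:
apply_moves(targets=[{"translation":[0.01,0,0.01],"twist":0,"hand":0.6},{"translation":[0,0,0],"twist":0,"hand":0.4},{"translation":[0,0,0],"twist":0,"hand":0},{"translation":[0,0,0],"twist":0,"hand":0},{"translation":[0,0,0],"twist":0,"hand":0},{"translation":[0,0,0],"twist":0,"hand":0}])

```text
time: 24.15
tool_pos: [0.6389, 0.2043, 0.0284]
tool_rot: [-0.0, 1.0, -0.0, 0.001]
contact_force: [1.1, 0.9, 5.4]
gripper_width: 0.545
grasp_force: 62.2
```

Request:
apply_moves(targets=[{"translation":[0,0,-0.1],"twist":0,"hand":0},{"translation":[0,0,-0.4],"twist":0,"hand":0},{"translation":[0,0,-0.5],"twist":0,"hand":0},{"translation":[0,0.15,-0.15],"twist":0,"hand":0},{"translation":[-0.1,0.3,0],"twist":0,"hand":0},{"translation":[-0.15,0.4,0],"twist":0,"hand":0},{"translation":[-0.15,0.4,0],"twist":0,"hand":0},{"translation":[-0.15,0.4,0],"twist":0,"hand":0}])

```text
time: 24.95
tool_pos: [0.5809, 0.0376, 0.1409]
tool_rot: [0.0, 1.0, 0.0, -0.001]
contact_force: [0.8, -0.1, -1.3]
gripper_width: 0.547
grasp_force: 62.2
```

Request:
apply_moves(targets=[{"translation":[-0.15,0.4,0],"twist":0,"hand":0},{"translation":[-0.15,0.4,0],"twist":0,"hand":0},{"translation":[-0.15,0.4,0],"twist":0,"hand":0},{"translation":[-0.15,0.4,0],"twist":0,"hand":0},{"translation":[-0.15,0.4,0],"twist":0,"hand":0},{"translation":[-0.15,0.4,0],"twist":0,"hand":0},{"translation":[-0.03,0.27,0],"twist":0,"hand":0},{"translation":[0,0,0],"twist":0,"hand":0}])

```text
time: 25.75
tool_pos: [0.488, -0.2306, 0.1414]
tool_rot: [-0.0, 1.0, -0.002, -0.001]
contact_force: [-0.3, 0.2, -1.0]
gripper_width: 0.55
grasp_force: 62.3
```

Request:
apply_moves(targets=[{"translation":[0,0,0],"twist":0,"hand":0},{"translation":[0,0,0],"twist":0,"hand":0}])

```text
time: 25.95
tool_pos: [0.4894, -0.2268, 0.1415]
tool_rot: [-0.001, 1.0, 0.0, -0.001]
contact_force: [-0.9, 0.4, -1.4]
gripper_width: 0.542
grasp_force: 62.3
```

Run:
```python
from h import *
s=state();print(s["time"],np.round(s["tool_pos"],4),s["grasp_force"])
n="side";im=grab_frame(n);u=proj(n,np.array([[.4905,-.227,.07]]))[0].astype(int)
cv2.imwrite("pics/side6.png",cv2.resize(im[u[1]-50:u[1]+50,u[0]-60:u[0]+60,::-1],None,fx=5,fy=5,interpolation=2))
```

```text
25.95 [ 0.4894 -0.2268  0.1415] 62.28143901564181
```

View pics/side6.png

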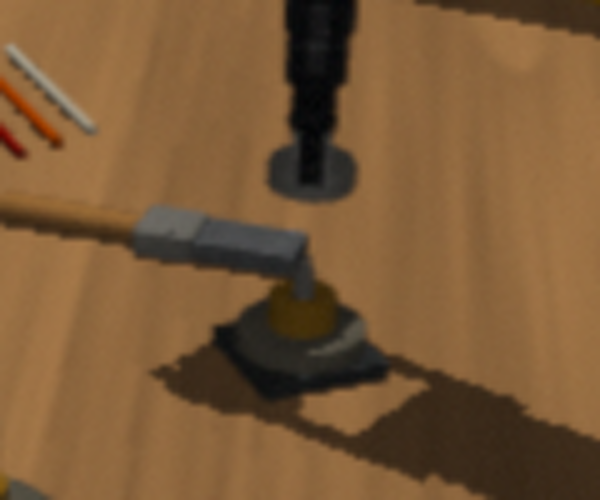

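The low collar is level at about (312,172), in line with the leaning projection of the stem (tip about (306,255)). Lowering now.

Request:
apply_moves(targets=[{"translation":[0.01,0.01,0.2],"twist":0,"hand":0},{"translation":[0,0,0.15],"twist":0,"hand":0},{"translation":[0,0,0.05],"twist":0,"hand":0},{"translation":[0,0,0.08],"twist":0,"hand":0},{"translation":[0,0,0.08],"twist":0,"hand":0},{"translation":[0,0,0],"twist":0,"hand":0},{"translation":[0,0,0],"twist":0,"hand":0}])

```text
time: 26.7
tool_pos: [0.4909, -0.2288, 0.0863]
tool_rot: [-0.0, 1.0, -0.0, -0.0]
contact_force: [1.1, 1.0, -1.3]
gripper_width: 0.549
grasp_force: 62.3
```

Request:
apply_moves(targets=[{"translation":[0,0,0.03],"twist":0,"hand":0},{"translation":[0,0,0.02],"twist":0,"hand":0},{"translation":[0,0,0.01],"twist":0,"hand":0},{"translation":[0,0,0],"twist":0,"hand":0}])

```text
time: 27.1
tool_pos: [0.4908, -0.2288, 0.0802]
tool_rot: [-0.0, 1.0, -0.0, -0.0]
contact_force: [-0.1, 0.4, -2.0]
gripper_width: 0.547
grasp_force: 62.3
```

Request:
apply_moves(targets=[{"translation":[0,0,0.02],"twist":0,"hand":0},{"translation":[0,0,0.02],"twist":0,"hand":0},{"translation":[0,0,0],"twist":0,"hand":0}])

```text
time: 27.4
tool_pos: [0.4906, -0.2286, 0.0759]
tool_rot: [-0.0, 1.0, -0.0, -0.0]
contact_force: [0.4, 0.3, -1.0]
gripper_width: 0.546
grasp_force: 62.3
```

Request:
apply_moves(targets=[{"translation":[0,0,0.01],"twist":0,"hand":0},{"translation":[0,0,0],"twist":0,"hand":0}])

```text
time: 27.6
tool_pos: [0.4908, -0.2287, 0.0752]
tool_rot: [-0.0, 1.0, -0.0, -0.0]
contact_force: [0.6, -0.0, -1.4]
gripper_width: 0.548
grasp_force: 62.3
```

Request:
apply_moves(targets=[{"translation":[0,0,0.01],"twist":0,"hand":0},{"translation":[0,0,0],"twist":0,"hand":0}])

```text
time: 27.8
tool_pos: [0.4909, -0.2288, 0.0744]
tool_rot: [0.0, 1.0, -0.0, 0.0]
contact_force: [0.6, 0.4, -0.2]
gripper_width: 0.544
grasp_force: 62.3
```

Request:
apply_moves(targets=[{"translation":[0,0,0.01],"twist":0,"hand":0},{"translation":[0,0,0],"twist":0,"hand":0}])

```text
time: 28.0
tool_pos: [0.491, -0.2289, 0.0743]
tool_rot: [-0.0, 1.0, -0.0, -0.0]
contact_force: [-3.0, 2.0, 5.7]
gripper_width: 0.545
grasp_force: 62.9
```

Seated. I'll release and retreat.

Request:
apply_moves(targets=[{"translation":[0,0,0],"twist":0,"hand":0.65},{"translation":[0,0,0],"twist":0,"hand":0.8},{"translation":[0,0,0],"twist":0,"hand":0.95},{"translation":[0,0,0],"twist":0,"hand":0.95},{"translation":[0,0,-0.1],"twist":0,"hand":0.95},{"translation":[0,0,-0.4],"twist":0,"hand":0.95},{"translation":[0,0,-0.5],"twist":0,"hand":0.95},{"translation":[-0.2,0,-0.3],"twist":0,"hand":0.95}])

```text
time: 28.8
tool_pos: [0.473, -0.2297, 0.2086]
tool_rot: [0.002, 1.0, 0.0, 0.003]
contact_force: [-0.8, 0.1, 0.3]
gripper_width: 0.955
grasp_force: 0.0
```

Request:
apply_moves(targets=[{"translation":[-0.2,0.4,0],"twist":0,"hand":0.95},{"translation":[-0.2,0.4,0],"twist":0,"hand":0.95},{"translation":[-0.1,0.4,0],"twist":0,"hand":0.95},{"translation":[0,0.4,0],"twist":0,"hand":0.95},{"translation":[0,0.2,0],"twist":0,"hand":0.95},{"translation":[0,0,0],"twist":0,"hand":0.95},{"translation":[0,0,0],"twist":0,"hand":0.95}])

```text
time: 29.5
tool_pos: [0.4208, -0.4086, 0.2036]
tool_rot: [-0.0, 1.0, -0.0, 0.0]
contact_force: [-0.6, 0.7, -0.1]
gripper_width: 0.953
grasp_force: 0.0
```

Run:
```python
from h import *
s=state();print(s["time"],np.round(s["tool_pos"],4),s["grasp_force"])
n="side";im=grab_frame(n)
cv2.imwrite("pics/side7.png",im[140:360,170:390,::-1][:200].repeat(3,0).repeat(3,1))
im=grab_frame("top");cv2.imwrite("pics/top7.png",im[...,::-1])
```

```text
29.5 [ 0.4208 -0.4086  0.2036] 0.0
```

View pics/side7.png

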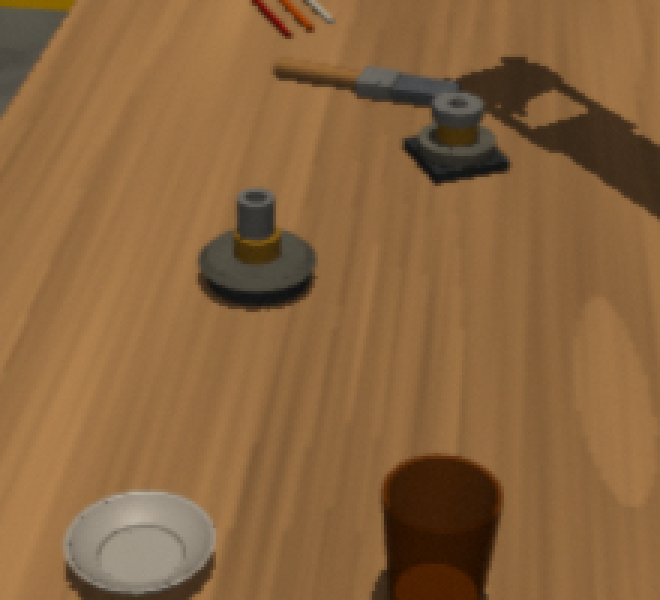

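View pics/top7.png

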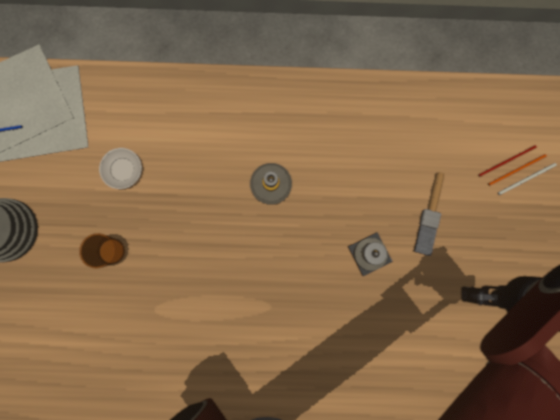

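Both stacks are complete and level, at top-view pixels (271,182) and (373,253). The tumbler, saucer and brush are where they started.

```bash
python3 -c "
from plant import *
print(job_done())"
```

```text
the job is handed in; nothing more can be done
None
```

Both wheel posts are made up as asked and the job is handed in at about 30 s; in the last pictures both stacks looked level and fully down, and the tumbler, saucer and brush had not moved.

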